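# Press the proud mosaic tiles home

### The arm

A 6-joint arm with a two-finger parallel gripper is mounted at the origin on the work surface. World frame = base frame: x ahead of the robot, y to its left, z up, the work surface at z = 0. Lengths are in mm, angles in rad, forces in N, time in s.
With the tool pointing down it reaches from about 400 to 825 mm from the base axis. Payload 7 kg.
Tool frame: the origin (TCP) lies at the very end of the fingers, on their centre line; the grasp point (between the pads) lies 19 mm behind it; z points along the fingers, y is the line along which they close (so a half turn about z gives the same grasp; the last joint's range is limited). The gripper opens to 88 mm and grips with 3 to 60 N. Pads are 19 mm wide; open, the fingers measure 130 mm over their backs; the gripper's body (78 mm by 193 mm) begins 47 mm behind the grasp point.
Start: joints at [1.572, 0.359, 0.012, 0, -1.224, -0.288], TCP at [190.956, 647.403, 226.561] pointing down, gripper open.
Joint ranges: [-3.07, 3.07], [-1.43, 2.12], [-1.02, 1.25], [-3.03, 1.67], [-3.05, -0], [-3.03, 3.03]. Speed limits (rad/s): [2.39, 2.39, 3.01, 3.14, 3.14, 3.14].

### API

Orientations are given as a unit quaternion [w, x, y, z].
In Python, from workcell import telemetry, get_image, calibration, env, find_in gives the robot as it stands. The module is installed in compiled form; this text tells all that it offers.
- The arm moves only by the tool move_arm, never from a script. Its argument "plan" is a list of rows, each a list of 6 numbers: the shift along the tool's x, y, z in m, then the turn, a rotation vector about the tool's x, y, z in rad. In form: [[tx, ty, tz, wx, wy, wz], ...]. A call has 1 to 5 rows; each row shifts and turns the commanded pose from where the row before left it, along the tool's axes as they then stand; what a row does not reach is not made up. A row lasts 1/10 s, in which the tool goes at most 50 mm and 8.59 degrees, less where a joint would pass 70% of its speed; a pose out of reach is approached as far as the arm can. A call with a gripper value outside its range is refused whole. "grip" is the finger opening in m, from 0 to 0.0876, set as the call begins (left out, the last holds). The fingers move at their own pace and stop on an object; the grip force is fixed at half the most. Time passes only in rows, so rows that do not move let the fingers close. It gives the time, the measured TCP pose, the force, the opening and the grip force at its end, in the units of the state.
- telemetry.read_state(): the state, without advancing time (a new reading comes with each control period).
- get_image(name): name is "scene" or "top"; returns the picture (384x512x3 uint8, blue, green, red); there is no depth.
- calibration(name): a dict with "camera_matrix" (3x3 intrinsics, pixels), "position" and "orientation" of the camera in the world. Camera axes: x right, y down, z forward; pixel columns grow to the right and rows downward; lengths in mm; the calibration is good to about 2 mm. A picture is of the moment at which its call begins. calibration takes no time and is no camera call.
- env.finish_job(): hands the job in; it is judged then, once.
Trained networks look in the newest picture that a camera, given by its name, has taken for a name from the list of things; names that differ only in an ending like _2 or _b are one class to them, and where a whole thing is asked for, a point or a joint stands for the part that bears it (a point fixed in the world has none). Each returns a list of dicts, best first, with "p" (0 to 1); they miss things now and then, are a little off and sometimes report something else, mostly with a low value. They report only what shows in the picture. A call takes as long as a camera call.
- find_in(camera, thing): "position" ([x, y, z] in mm, in world coordinates, good to about 4 mm: the middle of the surface that is visible of it).
The state is a dict: "clock": time; "joint_pos": joint angles; "qvel": joint speeds; "joint_efforts": joint torques, N m; "ee_pos": TCP position; "tcp_rot": TCP orientation; "wrist_force": force on the tool from outside, world axes, zero at the start; "torque": the same for the moment, N m; "grip_width": opening from 0.0 (shut) to 1.0 (fully open); "finger_force": force on a finger pad.
Only numpy, scipy, OpenCV 4.12 (cv2) and the standard library are available. Lean on these libraries where they do the work, as an engineer would, in place of code of your own. Each camera call takes 0.05 s, during which the arm holds its last target. There are 200 camera calls.

### The job

Some blue tiles of the dry-fitted mosaic panel still stand proud. With the fingertips press three of them down lightly, one at a time, until each is level with the panel face: first the eight-pointed star, then the plus-shaped cross, then the long bar. Leave the round and the square tile standing as they are, and do not pick up or disturb anything else.

Things in the scene. Friction and masses are not known exactly. Their poses are not given: they have to be found in the camera images.
- panel: shallow wooden tray, 244 mm (its x) by 286 mm (its y), 30 mm high, fixed to the table; origin at the centre of its underside. It holds two rows of three 83 mm setting squares; row centres lie 62 mm either side of its centre along x, the squares 84 mm apart along y, any tile in any square. The whole face (setting squares, plain strip between the rows, rim) is level, 30 mm above the table.
- star_top (a point): centre of the upper face of the eight-pointed star tile (two 46 mm squares laid crosswise at 45 degrees, 65 mm point to point); all five tiles are the same blue glazed ceramic; z points up, x and y as the panel.
- star (a joint): how far the star tile is pressed into its seat, m: 0 is standing 8 mm above the panel face, 0.008 is fully home, level with the face, against a stop. It starts between 0 and 0.003. A stiff sliding fit: it moves down under about 3 N, does not spring back, and could be pulled up (negative).
- cross_top (a point): centre of the upper face of the plus-shaped cross tile (66 mm across both ways, arms 24 mm wide); all five tiles are the same blue glazed ceramic; z points up, x and y as the panel.
- cross (a joint): how far the cross tile is pressed into its seat, m: 0 is standing 8 mm above the panel face, 0.008 is fully home, level with the face, against a stop. It starts between 0 and 0.003. A stiff sliding fit: it moves down under about 3 N, does not spring back, and could be pulled up (negative).
- bar_top (a point): centre of the upper face of the long plain rectangular bar tile, 66 mm (its own y) by 32 mm (its own x); all five tiles are the same blue glazed ceramic; z points up, x and y as the panel.
- bar (a joint): how far the bar tile is pressed into its seat, m: 0 is standing 8 mm above the panel face, 0.008 is fully home, level with the face, against a stop. It starts between 0 and 0.003. A stiff sliding fit: it moves down under about 3 N, does not spring back, and could be pulled up (negative).
- disc_top (a point): centre of the upper face of the round disc tile, 44 mm diameter, to be left standing; all five tiles are the same blue glazed ceramic; z points up, x and y as the panel.
- disc (a joint): how far the disc tile is pressed into its seat, m: 0 is standing 8 mm above the panel face, 0.008 is fully home, level with the face, against a stop. It starts between 0 and 0.003. A stiff sliding fit: it moves down under about 3 N, does not spring back, and could be pulled up (negative).
- square_top (a point): centre of the upper face of the plain square tile, 40 mm side, to be left standing; all five tiles are the same blue glazed ceramic; z points up, x and y as the panel.
- square (a joint): how far the square tile is pressed into its seat, m: 0 is standing 8 mm above the panel face, 0.008 is fully home, level with the face, against a stop. It starts between 0 and 0.003. A stiff sliding fit: it moves down under about 3 N, does not spring back, and could be pulled up (negative).
- seat_star: the fixed 83 mm setting square that carries the star tile; origin at the centre of its underside, 10 mm above the table; its face is 20 mm above that and rests on firm rubber: pressed, the face with its tile gives about 1 mm per 5 N and comes back.
- seat_cross: the fixed 83 mm setting square that carries the cross tile; origin at the centre of its underside, 10 mm above the table; its face is 20 mm above that and rests on firm rubber: pressed, the face with its tile gives about 1 mm per 5 N and comes back.
- seat_bar: the fixed 83 mm setting square that carries the bar tile; origin at the centre of its underside, 10 mm above the table; its face is 20 mm above that and rests on firm rubber: pressed, the face with its tile gives about 1 mm per 5 N and comes back.
- jar: small amber glass jar, 38 mm diameter, 45 mm high, standing on the sixth setting square, which has no blue tile; origin at the centre of its underside. Bystander.
- offcut: loose terracotta off-cut 26 x 26 x 10 mm, on the plain strip between the two rows of the panel; origin at the centre of its underside. Bystander.
- spacer: loose grey plastic ring, 26 mm outside, 12 mm high, on the same strip; origin at the centre of its underside. Bystander.
- hammer: hammer lying on the table at the +y side of the panel, roughly along x; origin near its middle on the underside. Bystander.
- brush: brush lying on the table at the -y side of the panel, roughly along x; origin near its middle on the underside. Bystander.
- bottle: clear water bottle, 64 mm diameter, 190 mm high, standing on the table past the hammer; origin at the centre of its underside. Bystander.
- glass: drinking glass, 60 mm across, 85 mm high, standing on the table past the brush; origin at the centre of its underside. Bystander.

How it is judged (in metres and radians):
On the way, in this order (a step that is already met when the one before it is completed fails the run):
1. the star tile is pressed home, level with the panel face (value of joint star above 0.0065 m), for 0.2 s.
2. the cross tile is pressed home, level with the panel face (value of joint cross above 0.0065 m), for 0.2 s.
3. the bar tile is pressed home, level with the panel face (value of joint bar above 0.0065 m), for 0.2 s.
At the end, for the whole second after the job is handed in: The star, cross and bar tiles are fully home (within 1.5 mm of level with the panel face), the round and square tiles are within 2 mm of where they were, and every loose thing is within 15 mm of where it stood (value of joint each of star, cross, bar above 0.0065 m and distance of each of disc_top, square_top from where it was at the start of the episode below 0.002 m and distance of each of jar, offcut, spacer, hammer, brush, bottle, glass from where it was at the start of the episode below 0.015 m); the robot touches nothing.
It fails at once if a later tile is pushed in before the ones before it are home ((value of joint cross above 0.005 m and value of joint star below 0.0065 m) or (value of joint bar above 0.005 m and value of joint cross below 0.0065 m)).
It fails at once if a tile or the panel around it is pressed hard (over 25 N) (contact force between any of the fingers, the arm and seat_star above 25 N or contact force between any of the fingers, the arm and seat_cross above 25 N or contact force between any of the fingers, the arm and seat_bar above 25 N).
It fails at once if a tile is pulled up out of its seat (over 4 mm) (value of joint any of star, cross, bar, disc, square below -0.004 m).
It fails at once if the round or the square tile is moved (over 2 mm) (distance of any of disc_top, square_top from where it was at the start of the episode above 0.002 m).
It fails at once if a loose thing is moved, lifted or knocked over (over 15 mm) (distance of any of jar, offcut, spacer, hammer, brush, bottle, glass from where it was at the start of the episode above 0.015 m).
It also fails if it takes over 48 s, if anything falls off the work surface, if the arm or the gripper's body presses on something with over 40 N, if the wrist force passes 120 N, or if a joint passes its speed limit or range.

## Working session

There is one attempt and no reset: what is moved stays moved. The work goes in short steps, Python scripts to look and compute and a tool call to move; the robot and the scene stay as the last step left them, time stands still between calls to the robot, and variables do not carry over. Pictures are saved under pics/ and viewed, at most 10 in all, crops included, and the job is handed in when it is done.

Besides the shell and the picture viewer there is one more tool, called after "Request:" as name([rows], argument=value, ...), one row to a line, values as JSON. move_arm: Moves the arm, as the interface text tells. Its arguments: {"type":"object","properties":{"plan":{"type":"array"},"grip":{"type":"number"}},"required":["plan"]}

```bash
mkdir -p pics; python3 - <<'E'
from workcell import telemetry, get_image, calibration, env, find_in
import cv2,numpy as np
for n in("scene","top"):
    im=get_image(n); cv2.imwrite(f"pics/{n}0.png",im)
    c=calibration(n); print(n,np.round(c["camera_matrix"],1).tolist(),np.round(c["position"],1),np.round(c["orientation"],4))
    for t in["panel","star_top","cross_top","bar_top","disc_top","square_top","jar","offcut","spacer"]:
        print(t,[(round(d["p"],2),np.round(d["position"]).tolist()) for d in find_in(n,t)[:2]])
s=telemetry.read_state();print({k:np.round(v,3).tolist() for k,v in s.items()})
E
```

```text
scene [[492.6, 0.0, 257.0], [0.0, 492.6, 188.2], [0.0, 0.0, 1.0]] [1106.4  254.   976.7] [-0.1546  0.5521  0.7863 -0.2303]
panel [(0.87, [595.0, 56.0, 32.0])]
star_top [(0.75, [660.0, -24.0, 35.0]), (0.67, [645.0, 62.0, 35.0])]
cross_top [(0.58, [646.0, 63.0, 37.0])]
bar_top [(0.78, [511.0, 122.0, 31.0]), (0.52, [662.0, -22.0, 27.0])]
disc_top [(0.86, [628.0, 144.0, 37.0])]
square_top [(0.61, [541.0, -44.0, 36.0])]
jar [(0.58, [538.0, 47.0, 72.0])]
offcut [(0.73, [533.0, 45.0, 71.0]), (0.49, [600.0, -27.0, 37.0])]
spacer [(0.42, [573.0, 94.0, 43.0])]
top [[379.2, 0.0, 252.0], [0.0, 379.2, 189.8], [0.0, 0.0, 1.0]] [ 459.7   47.5 1118.6] [-0.0424  0.7087 -0.7029  0.0431]
panel [(0.73, [581.0, 52.0, 25.0]), (0.66, [656.0, -23.0, 33.0])]
star_top [(0.66, [623.0, 142.0, 36.0])]
cross_top [(0.59, [639.0, 58.0, 34.0]), (0.55, [591.0, -29.0, 40.0])]
bar_top [(0.77, [507.0, 123.0, 37.0]), (0.28, [626.0, 144.0, 35.0])]
disc_top [(0.69, [624.0, 142.0, 40.0])]
square_top [(0.66, [536.0, -41.0, 32.0]), (0.48, [543.0, 379.0, 126.0])]
jar [(0.57, [528.0, 46.0, 72.0])]
offcut [(0.67, [638.0, 61.0, 34.0]), (0.5, [592.0, -31.0, 42.0])]
spacer [(0.38, [568.0, 97.0, 45.0]), (0.2, [655.0, -23.0, 28.0])]
{'clock': 1.0, 'joint_pos': [1.572, 0.359, 0.012, 0.0, -1.224, -0.288], 'qvel': [0.0, -0.0, -0.0, -0.0, 0.001, 0.0], 'joint_efforts': [0.0, -58.239, 29.331, 7.003, 0.013, -0.0], 'ee_pos': [190.969, 647.398, 226.581], 'tcp_rot': [-0.0, 0.99, -0.143, 0.0], 'wrist_force': [0.626, -0.665, 0.077], 'torque': [0.032, 0.029, -0.032], 'finger_force': 0.0, 'grip_width': 1.003}
```

```bash
python3 - <<'E'
import cv2
a=cv2.imread("pics/scene0.png");b=cv2.imread("pics/top0.png")
cv2.imwrite("pics/s0b.png",cv2.resize(a,(800,600)))
cv2.imwrite("pics/t0b.png",cv2.resize(b,(800,600)))
E
```

```text
(no output)
```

View pics/s0b.png

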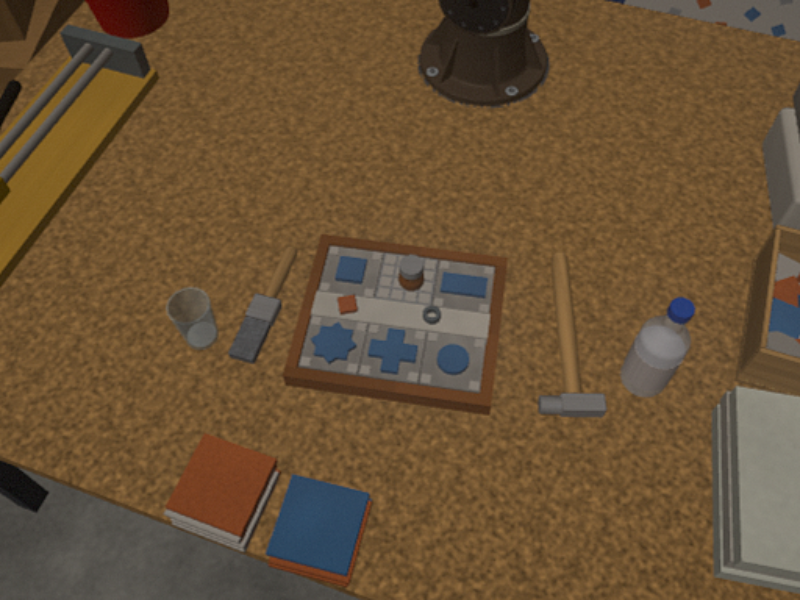

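View pics/t0b.png

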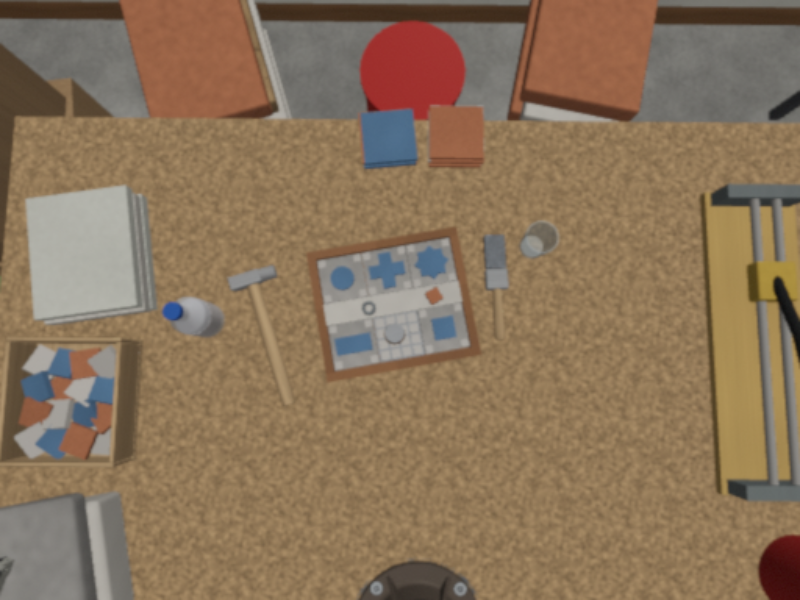

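The scene view (800x600) shows the panel with star (333,343), cross (393,350), disc (453,359), square (350,269), jar (411,272), bar (464,285). The top view agrees: star (432,262), cross (387,269), bar (353,344). The bottle stands past the hammer. Next I triangulate the blue blobs.

```bash
cat > h.py <<'E'
import cv2,numpy as np
from scipy.spatial.transform import Rotation as R
from workcell import calibration
def P(n):
    c=calibration(n);Rm=R.from_quat(np.roll(c["orientation"],-1)).as_matrix();t=np.array(c["position"])
    return np.array(c["camera_matrix"]),Rm,t
def ray(n,uv):
    K,Rm,t=P(n);return t,Rm@np.linalg.inv(K)@[uv[0],uv[1],1]
def proj(n,X):
    K,Rm,t=P(n);p=K@(Rm.T@(np.array(X)-t));return p[:2]/p[2]
def plane(n,uv,z):
    t,d=ray(n,uv);return t+d*(z-t[2])/d[2]
def tri(a,b):
    A=np.zeros((3,3));y=np.zeros(3)
    for n,uv in(("scene",a),("top",b)):
        t,d=ray(n,uv);d=d/np.linalg.norm(d);M=np.eye(3)-np.outer(d,d);A+=M;y+=M@t
    return np.linalg.solve(A,y)
def blobs(n,im,pts):
    h=cv2.cvtColor(im,cv2.COLOR_BGR2HSV)
    m=cv2.inRange(h,(98,90,40),(125,255,255))
    k,l,st,ce=cv2.connectedComponentsWithStats(m)
    out=[]
    for p in pts:
        u=proj(n,p);c=[i for i in range(1,k) if st[i,4]>60]
        i=min(c,key=lambda i:np.hypot(*(ce[i]-u)));out.append((ce[i],st[i,4],l==i))
    return out
E
python3 - <<'E'
from h import *
from workcell import find_in
names=["star","cross","disc","bar","square"]
pts=[(658,-24,36),(642,60,36),(626,143,36),(509,122,36),(538,-42,36)]
bs=[blobs(n,cv2.imread(f"pics/{n}0.png"),pts) for n in("scene","top")]
C=[]
for i,nm in enumerate(names):
    X=tri(bs[0][i][0],bs[1][i][0]);C.append(X)
    print(nm,np.round(X,1),bs[0][i][1],bs[1][i][1],"scene@36",np.round(plane("scene",bs[0][i][0],36)[:2],1),"top@36",np.round(plane("top",bs[1][i][0],36)[:2],1))
# rigid fit of panel: slots
C=np.array(C)[:,:2]; L=np.array([[62,-84],[62,0],[62,84],[-62,84],[-62,-84]])
a=C-C.mean(0);b=L-L.mean(0);yaw=np.arctan2((b[:,0]*a[:,1]-b[:,1]*a[:,0]).sum(),(a*b).sum())
Rm=np.array([[np.cos(yaw),-np.sin(yaw)],[np.sin(yaw),np.cos(yaw)]]);t=C.mean(0)-Rm@L.mean(0)
print("yaw",yaw,"panel",t,"fit",np.round(L@Rm.T+t,1).tolist())
for t in("bottle","glass"):
  for n in("scene","top"): print(t,[(round(d["p"],2),np.round(d["position"]).tolist()) for d in find_in(n,t)[:2]])
E
```

```text
star [657.8 -22.2  32.9] 448 240 scene@36 [659.5 -22. ] top@36 [657.  -21.4]
cross [642.2  60.4  33.5] 489 248 scene@36 [643.6  60.4] top@36 [641.6  60.9]
disc [626.8 143.   33.9] 286 147 scene@36 [628.1 142.4] top@36 [626.2 143.6]
bar [504.6 120.1  32.9] 331 209 scene@36 [506.7 120. ] top@36 [504.3 120.4]
square [535.7 -45.   34.1] 248 155 scene@36 [537.1 -45.1] top@36 [535.4 -44.1]
yaw 0.18561337400342656 panel [581.23819056  48.95818302] fit [[657.7, -22.2], [642.2, 60.4], [626.7, 143.0], [504.8, 120.1], [535.8, -45.0]]
bottle [(0.58, [569.0, 391.0, 116.0])]
bottle [(0.9, [544.0, 378.0, 122.0])]
glass [(0.66, [700.0, -213.0, 56.0]), (0.3, [543.0, -46.0, 35.0])]
glass [(0.92, [702.0, -217.0, 49.0])]
```

Request:
move_arm([
  [0,0,0,0,0,-0.118],
  [0,0,0,0,0,-0.118],
  [0,0,0,0,0,-0.118],
  [0,0,0,0,0,-0.118],
], grip=0)

```text
clock: 1.6
ee_pos: [191.0, 647.4, 226.6]
tcp_rot: [-0.0, 0.995, 0.095, -0.0]
wrist_force: [0.5, -0.1, 0.1]
grip_width: 0.697
finger_force: 0.0
```

Request:
move_arm([
  [0.02,0.044,0,0,0,0],
  [0.02,0.044,0,0,0,0],
  [0.02,0.044,0,0,0,0],
  [0.02,0.044,0,0,0,0],
  [0.02,0.044,0,0,0,0],
])

```text
clock: 2.1
ee_pos: [330.5, 447.9, 226.8]
tcp_rot: [-0.0, 0.996, 0.093, 0.0]
wrist_force: [1.4, 0.6, 0.9]
grip_width: 0.242
finger_force: 0.0
```

Request:
move_arm([
  [0.02,0.044,0,0,0,0],
  [0.02,0.044,0,0,0,0],
  [0.02,0.044,0,0,0,0],
  [0.02,0.044,0,0,0,0],
  [0.02,0.044,0,0,0,0],
])

```text
clock: 2.6
ee_pos: [469.4, 250.1, 227.0]
tcp_rot: [-0.0, 0.996, 0.093, 0.0]
wrist_force: [0.2, 0.8, -0.2]
grip_width: 0.003
finger_force: 0.0
```

Request:
move_arm([
  [0.02,0.044,0,0,0,0],
  [0.02,0.044,0,0,0,0],
  [0.02,0.044,0,0,0,0],
  [0.02,0.044,0,0,0,0],
  [0,0,0,0,0,0],
])

```text
clock: 3.1
ee_pos: [581.8, 89.1, 226.1]
tcp_rot: [0.001, 0.996, 0.09, -0.0]
wrist_force: [-0.6, 0.4, -0.2]
grip_width: 0.007
finger_force: 0.0
```

Request:
move_arm([
  [0.018,0.041,0,0,0,0],
  [0.018,0.041,0,0,0,0],
  [0.018,0.041,0.02,0,0,0],
  [0,0,0.045,0,0,0],
  [0,0,0.045,0,0,0],
])

```text
clock: 3.6
ee_pos: [656.2, -18.5, 115.8]
tcp_rot: [-0.0, 0.996, 0.091, 0.001]
wrist_force: [-0.2, 0.6, -1.2]
grip_width: 0.008
finger_force: 0.0
```

Request:
move_arm([
  [0,0,0.04,0,0,0],
  [0,0,0,0,0,0],
  [0,0,0,0,0,0],
])

```text
clock: 3.9
ee_pos: [655.6, -17.3, 77.1]
tcp_rot: [0.0, 0.996, 0.093, -0.0]
wrist_force: [0.5, 0.2, 1.2]
grip_width: 0.008
finger_force: 0.0
```

```bash
python3 - <<'E'
from h import *
from workcell import telemetry,get_image
s=telemetry.read_state();print(np.round(s["ee_pos"],1),np.round(s["tcp_rot"],4),np.round(s["wrist_force"],2))
p=s["ee_pos"]
im=get_image("scene");u=proj("scene",p).astype(int);v=proj("scene",(657.7,-22.2,36)).astype(int);print(u,v)
c=im[max(0,v[1]-75):v[1]+75,max(0,v[0]-100):v[0]+100];cv2.imwrite("pics/s1.png",cv2.resize(c,None,fx=4,fy=4,interpolation=3))
E
```

```text
[655.6 -17.3  77.1] [ 4.000e-04  9.957e-01  9.290e-02 -4.000e-04] [0.45 0.18 1.24]
[214 208] [213 218]
```

View pics/s1.png

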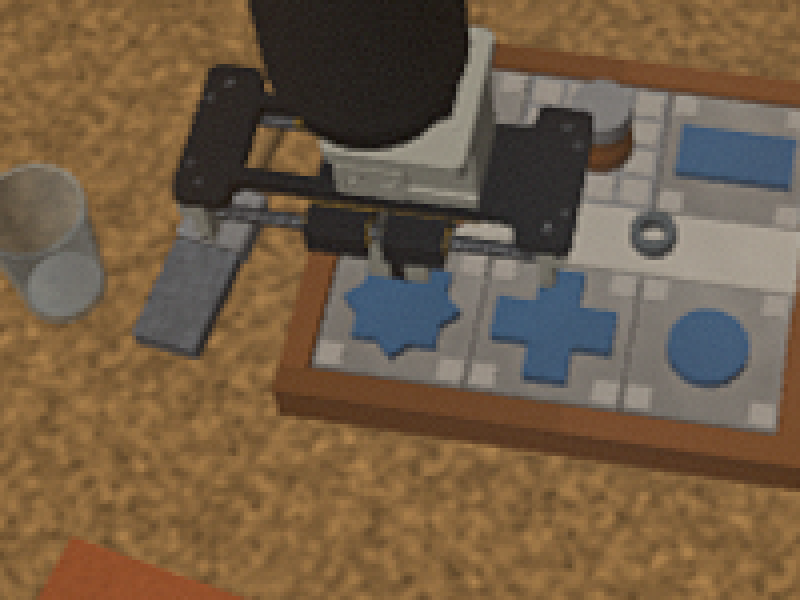

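The fingertips (crop ~(405,270)) hover just above the star, and nothing else is near them. I shift the last 5 mm and descend.

Request:
move_arm([
  [0.001,0.005,0.02,0,0,0],
  [0,0,0.013,0,0,0],
  [0,0,0,0,0,0],
])

```text
clock: 4.25
ee_pos: [656.9, -22.0, 43.6]
tcp_rot: [-0.0, 0.996, 0.092, -0.0]
wrist_force: [-0.1, -0.0, -0.5]
grip_width: 0.004
finger_force: 0.0
```

Request:
move_arm([
  [0,0,0.002,0,0,0],
  [0,0,0.002,0,0,0],
  [0,0,0.002,0,0,0],
  [0,0,0,0,0,0],
])

```text
clock: 4.65
ee_pos: [657.3, -22.1, 37.7]
tcp_rot: [-0.0, 0.996, 0.093, 0.0]
wrist_force: [-0.7, 0.2, 0.1]
grip_width: 0.004
finger_force: 0.0
```

Request:
move_arm([
  [0,0,0.0015,0,0,0],
  [0,0,0.0015,0,0,0],
  [0,0,0.0015,0,0,0],
  [0,0,0,0,0,0],
])

```text
clock: 5.05
ee_pos: [657.4, -22.1, 33.1]
tcp_rot: [0.0, 0.996, 0.093, 0.0]
wrist_force: [1.3, 1.2, 1.9]
grip_width: 0.002
finger_force: 1.1
```

Request:
move_arm([
  [0,0,0.001,0,0,0],
  [0,0,0.001,0,0,0],
  [0,0,0.001,0,0,0],
  [0,0,0,0,0,0],
])

```text
clock: 5.45
ee_pos: [657.4, -22.2, 30.0]
tcp_rot: [-0.0, 0.996, 0.092, 0.0]
wrist_force: [1.1, 0.4, 2.7]
grip_width: 0.005
finger_force: 1.1
```

Request:
move_arm([
  [0,0,0.001,0,0,0],
  [0,0,0,0,0,0],
  [0,0,0,0,0,0],
])

```text
clock: 5.75
ee_pos: [657.4, -22.2, 29.3]
tcp_rot: [0.0, 0.996, 0.093, 0.0]
wrist_force: [0.7, 0.5, 4.3]
grip_width: 0.006
finger_force: 2.2
```

Request:
move_arm([
  [0,0,0.001,0,0,0],
  [0,0,0,0,0,0],
  [0,0,0,0,0,0],
])

```text
clock: 6.05
ee_pos: [657.4, -22.2, 28.6]
tcp_rot: [0.0, 0.996, 0.093, 0.0]
wrist_force: [-0.3, 1.5, 7.1]
grip_width: 0.004
finger_force: 3.7
```

Request:
move_arm([
  [0,0,-0.01,0,0,0],
  [0,0,-0.01,0,0,0],
  [0,-0.042,0,0,0,0],
  [0,-0.042,0,0,0,0],
  [0,0,0,0,0,0],
])

```text
clock: 6.55
ee_pos: [641.3, 64.1, 48.8]
tcp_rot: [-0.0, 0.996, 0.094, 0.0]
wrist_force: [-0.4, 0.1, 0.9]
grip_width: 0.004
finger_force: 0.0
```

```bash
python3 - <<'E'
from h import *
from workcell import telemetry,get_image
s=telemetry.read_state();print(np.round(s["ee_pos"],1),np.round(s["wrist_force"],2))
im=get_image("scene");v=proj("scene",(642,60,36)).astype(int)
c=im[max(0,v[1]-75):v[1]+75,max(0,v[0]-100):v[0]+100];cv2.imwrite("pics/s2.png",cv2.resize(c,None,fx=4,fy=4,interpolation=3))
E
```

```text
[641.3  64.1  48.8] [-0.42  0.13  0.95]
```

View pics/s2.png

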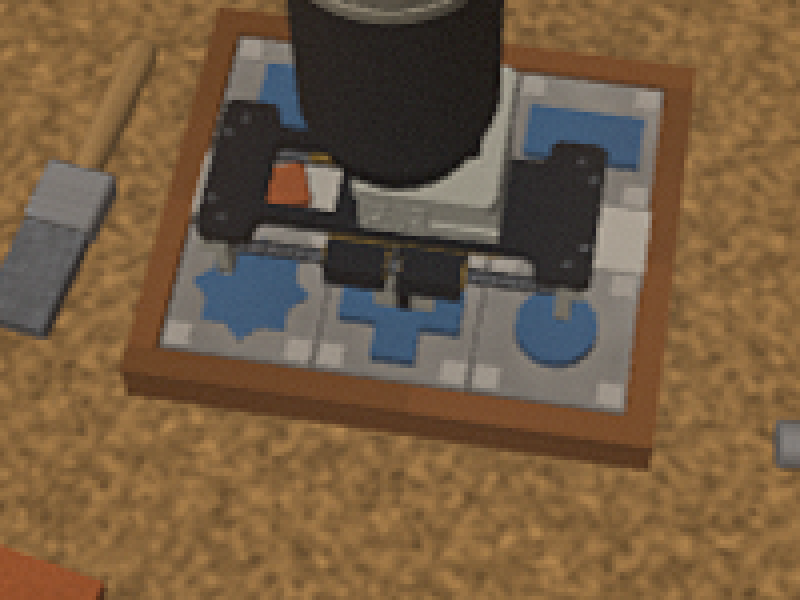

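The star shows no side wall any more, so it is flush. The cross and disc still stand proud and nothing else has moved. The tips are over the cross; I let the arm settle.

Request:
move_arm([
  [0,0,0,0,0,0],
  [0,0,0,0,0,0],
])

```text
clock: 6.8
ee_pos: [641.7, 59.6, 48.2]
tcp_rot: [0.0, 0.996, 0.092, -0.0]
wrist_force: [-0.0, -0.1, -0.0]
grip_width: 0.002
finger_force: 0.0
```

Request:
move_arm([
  [0,0,0.004,0,0,0],
  [0,0,0.004,0,0,0],
  [0,0,0.002,0,0,0],
  [0,0,0.002,0,0,0],
  [0,0,0,0,0,0],
])

```text
clock: 7.3
ee_pos: [641.6, 59.9, 35.8]
tcp_rot: [0.0, 0.996, 0.092, -0.0]
wrist_force: [-0.0, -1.1, 1.4]
grip_width: 0.005
finger_force: 0.5
```

Request:
move_arm([
  [0,0,0.0015,0,0,0],
  [0,0,0.0015,0,0,0],
  [0,0,0.001,0,0,0],
  [0,0,0.001,0,0,0],
  [0,0,0,0,0,0],
])

```text
clock: 7.8
ee_pos: [641.9, 60.4, 31.0]
tcp_rot: [0.0, 0.996, 0.093, 0.0]
wrist_force: [-0.0, -1.1, 3.8]
grip_width: 0.001
finger_force: 1.1
```

Request:
move_arm([
  [0,0,0.001,0,0,0],
  [0,0,0.001,0,0,0],
  [0,0,0,0,0,0],
])

```text
clock: 8.1
ee_pos: [641.9, 60.4, 29.2]
tcp_rot: [0.0, 0.996, 0.093, 0.0]
wrist_force: [-1.1, -2.2, 5.5]
grip_width: 0.007
finger_force: 2.4
```

Request:
move_arm([
  [0,0,0.001,0,0,0],
  [0,0,0,0,0,0],
  [0,0,0,0,0,0],
])

```text
clock: 8.4
ee_pos: [641.9, 60.4, 28.7]
tcp_rot: [0.0, 0.996, 0.093, 0.0]
wrist_force: [-2.8, -2.3, 7.5]
grip_width: 0.006
finger_force: 3.7
```

Request:
move_arm([
  [0,0,-0.02,0,0,0],
  [0,0,-0.04,0,0,0],
  [-0.031,-0.021,-0.01,0,0,0],
  [-0.031,-0.021,0,0,0,0],
  [-0.031,-0.021,0,0,0,0],
])

```text
clock: 8.9
ee_pos: [537.8, 105.9, 98.1]
tcp_rot: [-0.001, 0.996, 0.092, 0.0]
wrist_force: [-0.3, 0.9, 0.1]
grip_width: 0.004
finger_force: 0.0
```

Request:
move_arm([
  [-0.031,-0.021,0,0,0,0],
  [0,0,0,0,0,0],
  [0,0,0.03,0,0,0],
  [0,0,0,0,0,0],
  [0,0,0,0,0,0],
])

```text
clock: 9.4
ee_pos: [504.4, 120.0, 67.8]
tcp_rot: [0.0, 0.996, 0.092, -0.001]
wrist_force: [-0.3, -0.7, 0.1]
grip_width: 0.007
finger_force: 0.0
```

```bash
python3 - <<'E'
from h import *
from workcell import telemetry,get_image
s=telemetry.read_state();print(np.round(s["ee_pos"],1),np.round(s["wrist_force"],2))
im=get_image("scene");v=proj("scene",(570,80,36)).astype(int)
c=im[max(0,v[1]-75):v[1]+75,max(0,v[0]-100):v[0]+100];cv2.imwrite("pics/s3.png",cv2.resize(c,None,fx=4,fy=4,interpolation=3))
E
```

```text
[504.4 120.   67.8] [-0.26 -0.74  0.1 ]
```

View pics/s3.png

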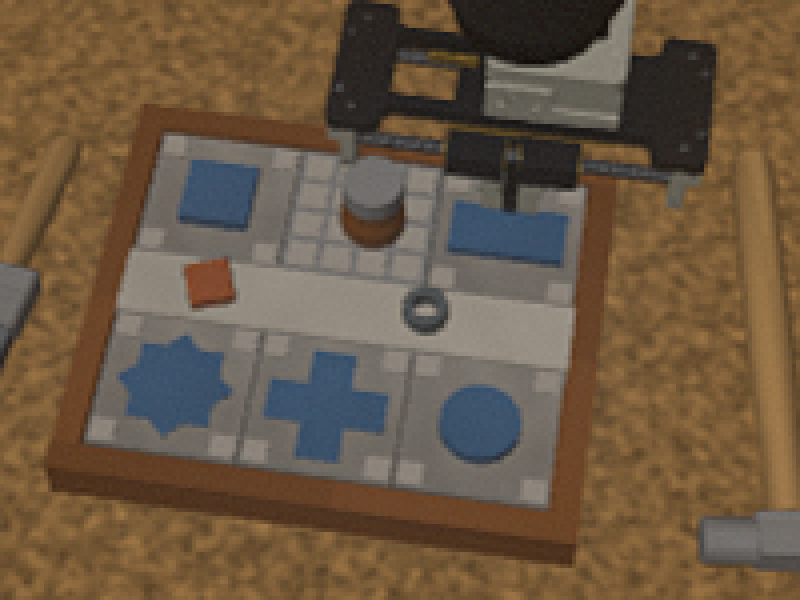

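Star and cross are both flush, and the jar, spacer, off-cut, square and disc are untouched. The gripper's guide stub at (347,158) hangs near the jar (373,185), so I check its height before descending.

```bash
python3 - <<'E'
from h import *
from workcell import telemetry
from scipy.optimize import least_squares
v=proj("scene",(570,80,36)).astype(int);o=np.array([v[0]-100,v[1]-75])
tcp=np.array([504.4,120,67.8]);ty=np.array([.1845,-.9828,0]);tx=np.array([.9828,.1845,0])
L=np.array([347,160])/4+o;Rr=np.array([677,206])/4+o
f=lambda p:np.r_[proj("scene",tcp+p[0]*ty+p[1]*tx+[0,0,p[2]])-L,proj("scene",tcp-p[0]*ty+p[1]*tx+[0,0,p[2]])-Rr]
r=least_squares(f,[85,0,60]);print("half,x,z above tcp",r.x,"resid px",r.fun,"stub",tcp+r.x[0]*ty+r.x[1]*tx+[0,0,r.x[2]])
# jar: cap top ellipse centre approx crop (374,180)
print("jar top@75",plane("scene",np.array([374,181])/4+o,75))
print("tip check",(proj("scene",tcp)-o)*4)
E
```

```text
half,x,z above tcp [87.5830572  25.20411776 49.63268249] resid px [-0.05279119  0.40790734  0.05194102 -0.40133158] stub [545.32968098  38.57353111 117.43268249]
jar top@75 [524.85491601  46.62564333  75.        ]
tip check [510.85774499 196.26592051]
```

The stub's height is uncertain: about 50 mm above the tips at best, and close to the jar in plan. I rise, turn the tool about 50° so the body clears the jar completely, then press.

Request:
move_arm([
  [0,0,-0.02,0,0,0],
  [0,0,-0.02,0,0,0],
  [0,0,0,0,0,0.145],
  [0,0,0,0,0,0.145],
  [0,0,0,0,0,0.145],
])

```text
clock: 9.95
ee_pos: [505.3, 120.2, 109.4]
tcp_rot: [-0.001, 0.992, -0.128, 0.001]
wrist_force: [-0.6, 0.8, -0.2]
grip_width: 0.006
finger_force: 0.0
```

Request:
move_arm([
  [0,0,0,0,0,0.145],
  [0,0,0,0,0,0.145],
  [0,0,0,0,0,0.145],
  [0,0,0,0,0,0],
  [0,0,0,0,0,0],
])

```text
clock: 10.45
ee_pos: [504.9, 120.1, 108.7]
tcp_rot: [-0.0, 0.943, -0.334, 0.0]
wrist_force: [0.4, 0.6, 0.5]
grip_width: 0.006
finger_force: 0.0
```

```bash
python3 - <<'E'
from h import *
from workcell import telemetry,get_image
s=telemetry.read_state();print(np.round(s["ee_pos"],1),np.round(s["tcp_rot"],3),np.round(s["joint_pos"],2))
d=np.array([504.8,120.1,s["ee_pos"][2]])-s["ee_pos"]
print("tool shift mm",R.from_quat(np.roll(s["tcp_rot"],-1)).inv().apply(d))
im=get_image("scene");v=proj("scene",(570,80,36)).astype(int)
c=im[max(0,v[1]-75):v[1]+75,max(0,v[0]-100):v[0]+100];cv2.imwrite("pics/s4.png",cv2.resize(c,None,fx=4,fy=4,interpolation=3))
E
```

```text
[504.9 120.1 108.7] [-0.     0.943 -0.334  0.   ] [ 0.61  0.21 -0.49  0.   -0.87  0.28]
tool shift mm [-0.07656954  0.12543419 -0.00014984]
```

View pics/s4.png

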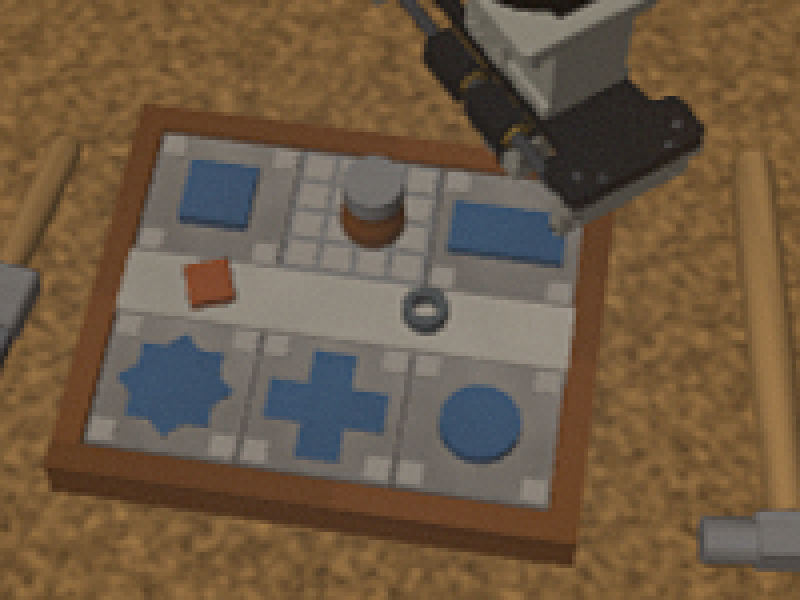

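The body is now well away from the jar and its lower side overhangs only the panel rim. I descend.

Request:
move_arm([
  [0,0,0.03,0,0,0],
  [0,0,0.025,0,0,0],
  [0,0,0.008,0,0,0],
  [0,0,0.004,0,0,0],
  [0,0,0,0,0,0],
])

```text
clock: 11.0
ee_pos: [504.8, 120.2, 41.3]
tcp_rot: [0.0, 0.942, -0.335, 0.0]
wrist_force: [-0.3, 0.7, 0.0]
grip_width: 0.007
finger_force: 0.0
```

Request:
move_arm([
  [0,0,0.002,0,0,0],
  [0,0,0.002,0,0,0],
  [0,0,0.0015,0,0,0],
  [0,0,0.0015,0,0,0],
  [0,0,0,0,0,0],
])

```text
clock: 11.5
ee_pos: [504.7, 120.3, 34.3]
tcp_rot: [-0.0, 0.942, -0.336, 0.0]
wrist_force: [0.1, 0.7, 2.6]
grip_width: 0.003
finger_force: 1.1
```

Request:
move_arm([
  [0,0,0.001,0,0,0],
  [0,0,0.001,0,0,0],
  [0,0,0.001,0,0,0],
  [0,0,0.001,0,0,0],
  [0,0,0,0,0,0],
])

```text
clock: 12.0
ee_pos: [504.7, 120.3, 30.0]
tcp_rot: [-0.0, 0.942, -0.336, 0.0]
wrist_force: [1.4, 0.2, 2.4]
grip_width: 0.004
finger_force: 1.1
```

Request:
move_arm([
  [0,0,0.001,0,0,0],
  [0,0,0,0,0,0],
  [0,0,0,0,0,0],
])

```text
clock: 12.3
ee_pos: [504.7, 120.3, 29.2]
tcp_rot: [-0.0, 0.942, -0.336, 0.0]
wrist_force: [0.6, 1.4, 4.3]
grip_width: 0.001
finger_force: 2.2
```

Request:
move_arm([
  [0,0,0.001,0,0,0],
  [0,0,0,0,0,0],
  [0,0,0,0,0,0],
])

```text
clock: 12.6
ee_pos: [504.7, 120.3, 28.5]
tcp_rot: [-0.0, 0.942, -0.336, 0.0]
wrist_force: [0.3, 0.9, 7.5]
grip_width: 0.005
finger_force: 4.0
```

The force has risen to 7.5 N, so the bar is home. I retreat upward and check.

Request:
move_arm([
  [0,0,-0.02,0,0,0],
  [0,0,-0.045,0,0,0],
  [0,0,-0.045,0,0,0],
  [0,0,-0.045,0,0,0],
  [0,0,0,0,0,0],
])

```text
clock: 13.1
ee_pos: [507.0, 121.1, 189.0]
tcp_rot: [-0.003, 0.942, -0.335, 0.003]
wrist_force: [0.3, 0.0, -0.6]
grip_width: 0.005
finger_force: 0.0
```

Request:
move_arm([
  [0,0,-0.03,0,0,0],
  [0,0,-0.03,0,0,0],
  [0,0,0,0,0,0],
  [0,0,0,0,0,0],
])

```text
clock: 13.5
ee_pos: [504.0, 120.0, 242.9]
tcp_rot: [-0.0, 0.942, -0.336, -0.0]
wrist_force: [-0.5, -1.1, -0.2]
grip_width: 0.009
finger_force: 0.0
```

```bash
python3 - <<'E'
from h import *
from workcell import telemetry,get_image
s=telemetry.read_state();print(s["clock"],np.round(s["ee_pos"],1),np.round(s["wrist_force"],2))
im=get_image("scene");v=proj("scene",(570,80,36)).astype(int)
c=im[max(0,v[1]-75):v[1]+75,max(0,v[0]-100):v[0]+100];cv2.imwrite("pics/s5.png",cv2.resize(c,None,fx=4,fy=4,interpolation=3))
E
```

```text
13.5 [504.  120.  242.9] [-0.46 -1.13 -0.24]
```

View pics/s5.png

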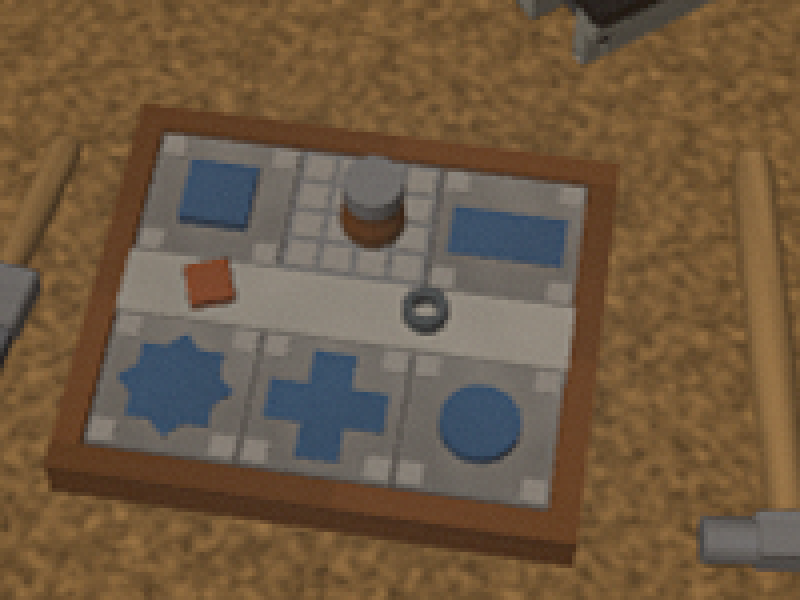

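Star (175,388), cross (326,405) and bar (507,236) are flush. The disc and square still stand proud with a visible side wall, and the loose things are unmoved.

```bash
python3 -c "
from workcell import env
print(env.finish_job())"
```

```text
the job is handed in; nothing more can be done
None
```

The star, cross and bar were pressed home in that order with at most about 8 N each; in the last picture all three are flush, the disc and square still stand proud, nothing loose has visibly moved, and the job is handed in (no verdict was returned).

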